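# Snap down and lock the cover of a plate shaker

### The arm

A 6-joint arm with a two-finger parallel gripper is mounted at the origin on the work surface. World frame = base frame: x ahead of the robot, y to its left, z up, the work surface at z = 0. Lengths are in m, angles in rad, forces in N, time in s.
With the tool pointing down it reaches from about 0.375 to 0.9 m from the base axis. Payload 3.1 kg.
Tool frame: the origin (TCP) lies between the finger pads; the fingertips stand 14 mm ahead of it and the grasp point (between the pads) lies 5 mm behind it; z points along the fingers, y is the direction in which the jaws open and shut (so a half turn about z gives the same grasp; the last joint's range is limited). The gripper opens to 85 mm and grips with 20 to 120 N. Pads are 22 mm wide; open, the fingers measure 114 mm over their backs; the gripper's body (76 mm by 85 mm) begins 54 mm behind the grasp point. The pads swing forward as they close: fully open they stand 13 mm farther back than shut.
Start: joints at [-1.51, 0.527, 1.433, -0, 1.181, -0.178], TCP at [0.148, -0.607, 0.245] pointing down, gripper open.
Joint ranges: [-3.08, 3.08], [-0.75, 2.2], [0.22, 2.44], [-1.43, 4.57], [0, 2.65], [-2.85, 2.85]. Speed limits (rad/s): [2.79, 2.79, 3.14, 3.14, 3.14, 3.14].

### API

Orientations are given as a rotation vector (axis times angle).
In Python, from plant import env gives the robot as it stands. The module is installed in compiled form; this text tells all that it offers.
- The arm moves only by the tool jog_arm, never from a script. Its argument "increments" is a list of rows, each an object with "claw": the closure, from 0 (fully open) to 1 (shut); "linear": the shift along the tool's x, y, z in m, a list of three; "yaw": the turn about the tool's z in rad. A call has exactly 10 rows; each row is the pose to reach, as a shift and turn from the pose commanded when the call began, along the tool's axes at that moment; what a row does not reach only later rows make up. A row lasts 1/10 s, in which the tool goes at most 50 mm and 8.59 degrees, less where a joint would pass 70% of its speed; a pose out of reach is approached as far as the arm can. A call with a gripper value outside its range is refused whole. The fingers move at their own pace and stop on an object; the grip force is fixed at half the most. Time passes only in rows, so rows that repeat a pose let the fingers close, or fill a call up. It gives the time, the measured TCP pose, the force and the opening at its end, in the units of the state.
- env.get_state(): the state, without advancing time (a new reading comes with each control period).
- env.camera(name): name is "side" or "top"; returns the picture (384x512x3 uint8, red, green, blue); there is no depth.
- env.get_calibration(name): a dict with "fovy" (degrees; the focal length in pixels is half the picture's height over the tangent of half this angle, whatever the lens; pixels are square), "cx", "cy" (the principal point, pixels), "k1" (the pictures are not rectified: a ray, as slopes to the right and down, at radius r is drawn at 1 + k1 r^2 times it, then the intrinsics apply), "R" (3x3) and "t" (3): a world point X has camera coordinates R X + t. Camera axes: x right, y down, z forward; pixel columns grow to the right and rows downward; lengths in m; the calibration is good to about 2 mm. A picture is of the moment at which its call begins. get_calibration takes no time and is no camera call.
- env.sign_off(): hands the job in, once; it reports no verdict.
The state is a dict: "t": time; "qpos": joint angles; "qvel": joint speeds; "tau": joint torques, N m; "position": TCP position; "ee_rot": TCP orientation; "ft_force": force on the tool from outside, world axes, zero at the start; "wrist_torque": the same for the moment, N m; "gripper_width": finger opening in m.
Only numpy, scipy, OpenCV 4.12 (cv2) and the standard library are available. Lean on these libraries where they do the work, as an engineer would, in place of code of your own. Each camera call takes 0.05 s, during which the arm holds its last target. There are 200 camera calls.

### The job

The grey cover has only been laid on the plate shaker: press it gently down over its two snap hooks until both sides click and it sits fully home. Then turn the shaker's black T-knob clockwise until it clicks once, and no further (a second click over-tightens it), leaving the little tray on its deck and the cup and jar beside it where they are.

Things in the scene. Friction and masses are not known exactly. Their poses are not given: they have to be found in the camera images.
- shaker: The plate shaker, fixed: white housing 200 (its x) by 300 mm (its y), flat deck 70 mm above the bench. Origin: centre of its underside, z up, blue control panel on its -x side. On the deck: 66 mm towards +y an aluminium block 104 x 84 x 30 mm under the cover, with a black snap hook 50 mm high beyond its +x side and one beyond its -x side; 72 mm towards -y the T-knob.
- cover_top (a point): Centre of the flat top of the loose cover: grey plate 130 (its x) by 100 (its y) by 6 mm with a 26 mm skirt round the block (1.2 mm play); about 0.3 kg; z up. At the start its x edges rest on the sloped noses of the hooks, 16 mm too high. Pressing the middle of the top home takes 8 to 22 N, then it stops hard on the block. More than 70 N harms it.
- cover_far (a point): Middle of the cover's +x edge, on its top, 65 mm from the centre.
- cover_near (a point): Middle of the cover's -x edge, on its top, 65 mm from the centre.
- seat_far (a point): Where point cover_far is when that side is home (36 mm above the deck); fixed to the shaker. The hook's nose has then sprung in over the edge, 1.5 mm above it; the hook's top is 14 mm above the cover's.
- seat_near (a point): Where point cover_near is when that side is home (36 mm above the deck); fixed to the shaker.
- hook_far (a joint): Sprung snap hook, 30 mm wide, at the +x side: 0 when upright, about 0.1 rad when the edge pushes it outwards; it springs back to 0 as it clicks.
- hook_near (a joint): The same for the snap hook at the -x side.
- knob_hub (a point): On the T-knob's vertical axis, half-way up its bar, 39 mm above the deck. Bar: 108 mm long, 14 mm wide, 22 mm high (28 to 50 mm above the deck). Below it only a hub of 12 mm radius and a collar of 30 mm radius, 12 mm high. It can be turned by pushing sideways on either arm of the bar, or by pinching the bar.
- knob_end_a (a point): Centre of one end face of the T-knob's bar, 54 mm from the axis, half-way up the bar.
- knob_end_b (a point): Centre of the opposite end face of the bar, 54 mm from the axis.
- knob (a joint): Angle of the T-knob, growing clockwise seen from above; starts at 0 to 0.3 rad. It turns easily, then from about 0.46 rad stiffens (to about 0.45 N m) up to a hump near 0.85 rad, beyond which it springs ahead by itself into its locked seat at about 1.28 rad: one click. Forced on past 1.73 rad it would spring ahead again: a second click, over-tightened, which is a failure.
- tip_tray: Bystander, to be left alone: clear open tray 34 x 70 x 22 mm standing loose on the shaker's deck near its +x edge beside the knob. Origin: centre of its underside.
- beaker: Bystander, to be left alone: white plastic cup, 84 mm across, 95 mm high. Origin: centre of its underside.
- jar: Bystander, to be left alone: amber jar 60 mm across, 85 mm high. Origin: centre of its underside.
Not all that is in view belongs to the job. What is shaped like the part that bears cover_top but blue or yellow is not meant.

How it is judged:
On the way, in this order (a step that is already met when the one before it is completed fails the run):
1. the cover is pressed home: both edges down and both hooks sprung back over them (z of cover_far in the frame of seat_far below 0.0015 m and z of cover_near in the frame of seat_near below 0.0015 m and value of joint each of hook_far, hook_near below 0.03 rad), for 0.2 s.
2. the knob has clicked once, into its locked seat (value of joint knob between 1.1 and 1.5 rad), for 0.3 s.
At the end, for the whole second after the job is handed in: Both x edges of the cover are within 1.5 mm of their home height with both hooks sprung back (under 0.03 rad), the knob rests in its locked seat (between 1.1 and 1.5 rad), and knob and cover are still (all of step 1 and all of step 2 and velocity of joint knob between -0.1 and 0.1 rad/s and linear speed of cover below 0.02 m/s); the robot touches nothing.
It fails at once if the knob is turned past its second click (value of joint knob above 1.73 rad).
It fails at once if the cover is pressed with more than 70 N (contact force between cover and the fingers above 70 N or contact force between cover and the arm above 70 N).
It fails at once if the tray, cup or jar is moved more than 25 mm (distance of any of tip_tray, beaker, jar from where it was at the start of the episode above 0.025 m).
It also fails if it takes over 48 s, if anything falls off the work surface, if the arm or the gripper's body presses on something with over 40 N, if the wrist force passes 120 N, or if a joint passes its speed limit or range.

## Working session

There is one attempt and no reset: what is moved stays moved. The work goes in short steps, Python scripts to look and compute and a tool call to move; the robot and the scene stay as the last step left them, time stands still between calls to the robot, and variables do not carry over. Pictures are saved under pics/ and viewed, about 8 in all and at most 12, crops included, and the job is handed in when it is done.

Besides the shell and the picture viewer there is one more tool, called after "Request:" as a command line: name --argument value ..., lists and objects as JSON in quotes. jog_arm: Moves the arm, as the interface text tells. Its arguments: {"type":"object","properties":{"increments":{"type":"array","items":{"type":"object","properties":{"claw":{"type":"number"},"linear":{"type":"array","items":{"type":"number"}},"yaw":{"type":"number"}}}}},"required":["increments"]}

```bash
mkdir -p pics
cat > h.py <<'E'
import numpy as np, cv2
from plant import env
def cal(n):
    c=env.get_calibration(n); f=192/np.tan(np.radians(c['fovy'])/2)
    return c,f,np.array(c['R']),np.array(c['t'])
def ray(n,u,v):
    c,f,R,t=cal(n); x=(u-c['cx'])/f; y=(v-c['cy'])/f; a,b=x,y
    for _ in range(30):
        s=1+c['k1']*(a*a+b*b); a,b=x/s,y/s
    return -R.T@t, R.T@np.array([a,b,1])
def onz(n,u,v,z):
    o,d=ray(n,u,v); return o+d*(z-o[2])/d[2]
def proj(n,X):
    c,f,R,t=cal(n); p=R@np.array(X)+t; a,b=p[:2]/p[2]; s=1+c['k1']*(a*a+b*b)
    return np.array([c['cx']+f*a*s,c['cy']+f*b*s])
def tri(p,q):
    A=0;B=0
    for n,(u,v) in (('top',p),('side',q)):
        o,d=ray(n,u,v); d=d/np.linalg.norm(d); P=np.eye(3)-np.outer(d,d); A=A+P; B=B+P@o
    X=np.linalg.solve(A,B); return X,proj('top',X)-p,proj('side',X)-q
E
python3 - <<'E'
from h import *
for n in('top','side'):
    im=env.camera(n); cv2.imwrite(f'pics/{n}0.png',cv2.resize(im[...,::-1],(768,576),interpolation=cv2.INTER_CUBIC)); cv2.imwrite(f'{n}0raw.png',im[...,::-1])
    c,f,R,t=cal(n); print(n,f,c['cx'],c['cy'],c['k1'],-R.T@t)
print(env.get_state())
E
```

```text
top 377.36578633237974 252.38212560324715 192.37807807880174 -0.11610599585994454 [ 0.40700881 -0.00678839  1.17470587]
side 351.6535936089272 254.87089433676906 192.7387598823506 -0.08138403158649163 [0.21292908 0.71216338 0.6108659 ]
{'t': 0.1, 'qpos': array([-1.50948233e+00,  5.28368229e-01,  1.43379361e+00, -1.93780456e-05,
        1.18140309e+00, -1.78517021e-01]), 'qvel': array([ 0.00130536, -0.00147462, -0.00103539,  0.0008538 ,  0.00027768,
       -0.00081225]), 'tau': array([ 4.99304986e-05, -4.43305564e+01, -1.78587180e+01, -1.61233438e-04,
        3.90405432e-03,  5.58489234e-06]), 'position': array([ 0.14843576, -0.60647157,  0.24442832]), 'ee_rot': array([-3.11707490e+00, -3.75599291e-01, -1.53249710e-04]), 'ft_force': array([-0.54123836,  0.89652489,  0.14578991]), 'wrist_torque': array([-0.02239671,  0.05643842, -0.02310273]), 'gripper_width': 0.08535480005880998}
```

View pics/top0.png

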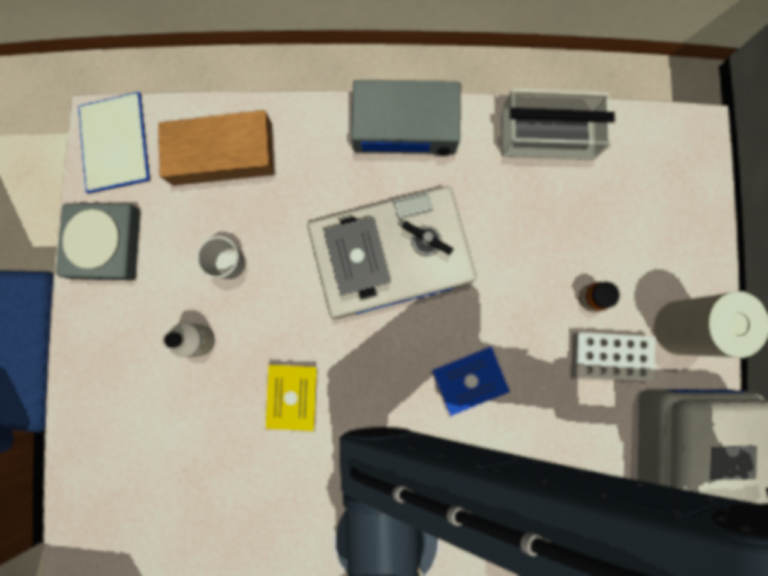

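View pics/side0.png

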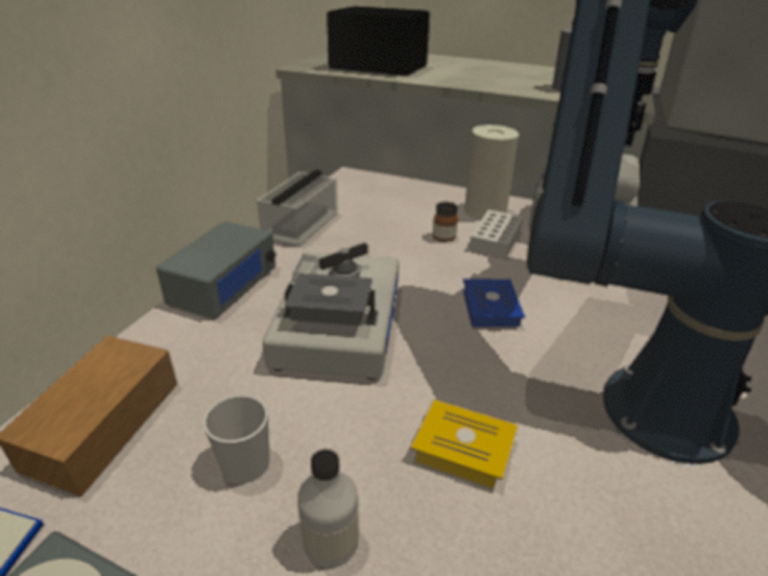

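The top view shows the cover's white dot at about (357,256) and the knob hub at about (427,237) in the 768x576 picture. The side view shows the same dot at about (330,291) and the knob at about (344,258). The cup and jar are well clear of the shaker. I'll take zoomed crops next.

Run:
```python
import cv2,numpy as np
a=cv2.imread('top0raw.png')[118:218,195:325]; b=cv2.imread('side0raw.png')[155:255,170:275]
k=5.7
a=cv2.resize(a,None,fx=3.0,fy=3.0,interpolation=cv2.INTER_CUBIC);b=cv2.resize(b,None,fx=3.0,fy=3.0,interpolation=cv2.INTER_CUBIC)
cv2.imwrite('pics/crop.png',np.hstack([a,b]))
```

```text
(no output)
```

View pics/crop.png

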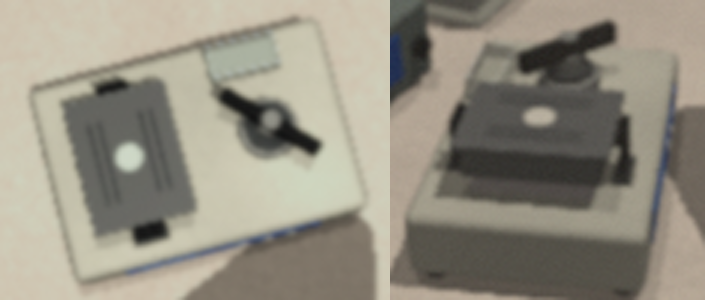

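Left crop: the cover dot is at (128,157), the bar runs from (222,94) to (318,150), and the hub is at (270,118). The tray sits at the upper edge, next to the bar's upper-left end. Right crop: the dot is at (540,117) and the bar runs from (522,60) to (614,33).

Run:
```python
from h import *
T=cv2.imread('top0raw.png');S=cv2.imread('side0raw.png')
def blob(im,cond,x0,x1,y0,y1,tag):
    m=np.zeros(im.shape[:2],np.uint8); m[y0:y1,x0:x1]=cond(im.astype(int))[y0:y1,x0:x1]
    n,l,st,c=cv2.connectedComponentsWithStats(m); i=1+st[1:,4].argmax()
    pts=np.argwhere(l==i)[:,::-1].astype(np.float32)
    print(tag,st[i],c[i],cv2.minAreaRect(pts)); return c[i],pts
dot=lambda im: im.min(2)>140
d1,_=blob(T,dot,231,245,163,178,'dotT'); d2,_=blob(S,dot,211,230,187,200,'dotS')
X,e1,e2=tri(d1,d2); print('cover_top',X,e1,e2)
blk=lambda im: im.max(2)<62
b1,p1=blob(T,blk,262,306,142,172,'barT'); b2,p2=blob(S,blk,208,248,158,181,'barS')
X,e1,e2=tri(b1,b2); print('bar',X,e1,e2)
r=cv2.boxPoints(cv2.minAreaRect(p1)); print([onz('top',*q,.12)[:2].round(4) for q in r])
r=cv2.boxPoints(cv2.minAreaRect(p2)); print([onz('side',*q,.109)[:2].round(4) for q in r])
ud=lambda u,v,x0,y0:((u+.5)/3-.5+x0,(v+.5)/3-.5+y0)
C=[onz('top',*ud(u,v,195,118),.07)[:2] for u,v in((32,90),(297,17),(365,210),(80,282))]
print('corners',np.round(C,4)); C=np.array(C);print(C.mean(0))
print('edges',[ (np.linalg.norm(C[(i+1)%4]-C[i]).round(3),np.degrees(np.arctan2(*(C[(i+1)%4]-C[i])[::-1])).round(1)) for i in range(4)])
for n,q in (('tray',(202,50)),('tray',(272,33)),('tray',(279,66)),('tray',(213,80))): print(n,onz('top',*ud(*q,195,118),.08)[:2].round(3))
for n,q in (('coverhooks',(111,85)),('nearhook',(150,232))): print(n,onz('top',*ud(*q,195,118),.12)[:2].round(3))
```

```text
dotT [233 166  10   9  75] [237.56       169.97333333] ((237.5, 170.0), (8.0, 9.0), 90.0)
dotS [216 191   8   5  31] [219.51612903 193.41935484] ((219.5, 193.0), (4.0, 7.0), 90.0)
cover_top [0.56642212 0.06675027 0.1211204 ] [-0.02992043 -0.07800405] [0.09340423 0.01417281]
barT [269 148  14  14  81] [276.13580247 154.01234568] ((276.2500305175781, 152.75), (15.55634880065918, 7.778173923492432), 45.0)
barS [213 163  31  18 212] [227.43867925 171.83018868] ((229.22384643554688, 172.9966583251953), (11.09033489227295, 32.61030578613281), 70.70995330810547)
bar [ 0.60781281 -0.04421792  0.11624888] [0.91481488 2.56849439] [-2.73877378 -0.46775296]
[array([ 0.6255, -0.0181]), array([ 0.6418, -0.0334]), array([ 0.6107, -0.0651]), array([ 0.5945, -0.0498])]
[array([ 0.6417, -0.0319]), array([ 0.5884, -0.1244]), array([ 0.554 , -0.0727]), array([0.6065, 0.0129])]
corners [[ 0.6395  0.1689]
 [ 0.719  -0.0939]
 [ 0.5265 -0.1631]
 [ 0.4494  0.1144]]
[0.58359057 0.00655614]
edges [(np.float64(0.275), np.float64(-73.2)), (np.float64(0.205), np.float64(-160.2)), (np.float64(0.288), np.float64(105.5)), (np.float64(0.198), np.float64(16.0))]
tray [0.681 0.   ]
tray [ 0.699 -0.069]
tray [ 0.666 -0.076]
tray [ 0.651 -0.011]
coverhooks [0.635 0.086]
nearhook [0.496 0.045]
```

Run:
```python
from h import *
ud=lambda u,v,x0,y0:((u+.5)/3-.5+x0,(v+.5)/3-.5+y0)
A=onz('top',*ud(222,94,195,118),.12);B=onz('top',*ud(318,150,195,118),.12);H=onz('top',*ud(270,119,195,118),.122)
print(A,B,H,(A+B)/2,np.linalg.norm(A-B),np.degrees(np.arctan2(*(A-B)[1::-1])))
a2=onz('side',*ud(522-390,58,170,155),.112);b2=onz('side',*ud(613-390,33,170,155),.112);print(a2,b2,(a2+b2)/2,np.degrees(np.arctan2(*(a2-b2)[1::-1])))
th=np.radians(16);ys=np.array([-np.sin(th),np.cos(th)]);print('expect',[.5664,.0668]-.138*ys)
s=env.get_state();from scipy.spatial.transform import Rotation as Ro
R=Ro.from_rotvec(s['ee_rot']).as_matrix();print(R.round(4)); print('to cover',R.T@(np.array([.5664,.0668,.20])-s['position']))
```

```text
[ 0.62844545 -0.01990932  0.12      ] [ 0.57685393 -0.11129734  0.12      ] [ 0.60503766 -0.06556294  0.122     ] [ 0.60264969 -0.06560333  0.12      ] 0.1049450098727307 60.55385239058461
[ 0.63268938 -0.0252225   0.112     ] [ 0.57488014 -0.10280782  0.112     ] [ 0.60378476 -0.06401516  0.112     ] 53.31000705039175
expect [ 0.60443796 -0.06585411]
[[ 9.714e-01  2.375e-01 -1.000e-04]
 [ 2.375e-01 -9.714e-01  2.000e-03]
 [ 3.000e-04 -1.900e-03 -1.000e+00]]
to cover [ 0.56591833 -0.5546269   0.04569489]
```

Request:
jog_arm --increments '[{"claw": 1, "linear": [0.028, -0.028, 0], "yaw": 0}, {"claw": 1, "linear": [0.06, -0.059, 0], "yaw": 0}, {"claw": 1, "linear": [0.095, -0.093, 0], "yaw": 0}, {"claw": 1, "linear": [0.13, -0.127, 0], "yaw": 0}, {"claw": 1, "linear": [0.165, -0.162, 0], "yaw": 0}, {"claw": 1, "linear": [0.2, -0.196, 0], "yaw": 0}, {"claw": 1, "linear": [0.235, -0.23, 0], "yaw": 0}, {"claw": 1, "linear": [0.27, -0.265, 0], "yaw": 0}, {"claw": 1, "linear": [0.305, -0.3, 0], "yaw": 0}, {"claw": 1, "linear": [0.33, -0.324, 0], "yaw": 0}]'

```text
t: 1.1
position: [0.3925, -0.2109, 0.2451]
ee_rot: [-3.117, -0.378, 0.001]
ft_force: [1.1, -0.0, -0.3]
gripper_width: 0.0
```

Request:
jog_arm --increments '[{"claw": 1, "linear": [0.03, -0.03, 0], "yaw": 0}, {"claw": 1, "linear": [0.065, -0.063, 0], "yaw": 0}, {"claw": 1, "linear": [0.1, -0.098, 0], "yaw": 0}, {"claw": 1, "linear": [0.135, -0.132, 0], "yaw": 0}, {"claw": 1, "linear": [0.17, -0.166, 0], "yaw": 0}, {"claw": 1, "linear": [0.205, -0.2, 0], "yaw": 0}, {"claw": 1, "linear": [0.225, -0.22, 0], "yaw": 0}, {"claw": 1, "linear": [0.236, -0.231, 0], "yaw": 0}, {"claw": 1, "linear": [0.236, -0.231, 0], "yaw": 0}, {"claw": 1, "linear": [0.236, -0.231, 0], "yaw": 0}]'

```text
t: 2.1
position: [0.5656, 0.0656, 0.2449]
ee_rot: [3.119, 0.376, -0.003]
ft_force: [-0.7, -0.2, -0.8]
gripper_width: -0.0002
```

Request:
jog_arm --increments '[{"claw": 1, "linear": [0.001, -0.001, 0.02], "yaw": 0}, {"claw": 1, "linear": [0.001, -0.001, 0.04], "yaw": 0}, {"claw": 1, "linear": [0.001, -0.001, 0.06], "yaw": 0}, {"claw": 1, "linear": [0.001, -0.001, 0.075], "yaw": 0}, {"claw": 1, "linear": [0.001, -0.001, 0.085], "yaw": 0}, {"claw": 1, "linear": [0.001, -0.001, 0.092], "yaw": 0}, {"claw": 1, "linear": [0.001, -0.001, 0.097], "yaw": 0}, {"claw": 1, "linear": [0.001, -0.001, 0.1], "yaw": 0}, {"claw": 1, "linear": [0.001, -0.001, 0.1], "yaw": 0}, {"claw": 1, "linear": [0.001, -0.001, 0.1], "yaw": 0}]'

```text
t: 3.1
position: [0.5675, 0.0677, 0.1458]
ee_rot: [3.119, 0.376, 0.001]
ft_force: [-0.1, -0.1, 0.6]
gripper_width: 0.0001
```

Run:
```python
from h import *
a=env.camera('top')[...,::-1][118:218,195:325]; b=env.camera('side')[...,::-1][135:235,160:285]
cv2.imwrite('pics/pre.png',np.hstack([cv2.resize(x,None,fx=3,fy=3,interpolation=cv2.INTER_CUBIC) for x in(a,b)]))
```

```text
(no output)
```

View pics/pre.png

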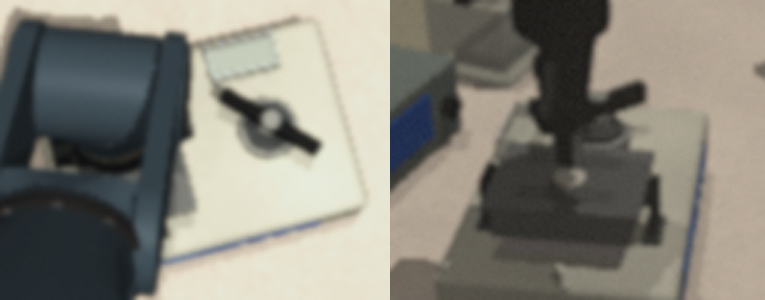

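The closed fingertips, at about (568,175) in the side crop, stand just over the cover's dot. I'll press down in small steps.

Request:
jog_arm --increments '[{"claw": 1, "linear": [0, 0, 0.004], "yaw": 0}, {"claw": 1, "linear": [0, 0, 0.007], "yaw": 0}, {"claw": 1, "linear": [0, 0, 0.009], "yaw": 0}, {"claw": 1, "linear": [0, 0, 0.011], "yaw": 0}, {"claw": 1, "linear": [0, 0, 0.012], "yaw": 0}, {"claw": 1, "linear": [0, 0, 0.013], "yaw": 0}, {"claw": 1, "linear": [0, 0, 0.014], "yaw": 0}, {"claw": 1, "linear": [0, 0, 0.015], "yaw": 0}, {"claw": 1, "linear": [0, 0, 0.016], "yaw": 0}, {"claw": 1, "linear": [0, 0, 0.016], "yaw": 0}]'

```text
t: 4.2
position: [0.5684, 0.0676, 0.1312]
ee_rot: [3.118, 0.376, 0.005]
ft_force: [-1.2, 0.7, 10.8]
gripper_width: 0.0
```

Request:
jog_arm --increments '[{"claw": 1, "linear": [0, 0, 0.001], "yaw": 0}, {"claw": 1, "linear": [0, 0, 0.002], "yaw": 0}, {"claw": 1, "linear": [0, 0, 0.003], "yaw": 0}, {"claw": 1, "linear": [0, 0, 0.004], "yaw": 0}, {"claw": 1, "linear": [0, 0, 0.005], "yaw": 0}, {"claw": 1, "linear": [0, 0, 0.006], "yaw": 0}, {"claw": 1, "linear": [0, 0, 0.007], "yaw": 0}, {"claw": 1, "linear": [0, 0, 0.008], "yaw": 0}, {"claw": 1, "linear": [0, 0, 0.008], "yaw": 0}, {"claw": 1, "linear": [0, 0, 0.008], "yaw": 0}]'

```text
t: 5.2
position: [0.5673, 0.0675, 0.1222]
ee_rot: [3.119, 0.376, 0.0]
ft_force: [-2.6, -0.3, 12.2]
gripper_width: -0.0004
```

Request:
jog_arm --increments '[{"claw": 1, "linear": [0, 0, 0.0005], "yaw": 0}, {"claw": 1, "linear": [0, 0, 0.001], "yaw": 0}, {"claw": 1, "linear": [0, 0, 0.0015], "yaw": 0}, {"claw": 1, "linear": [0, 0, 0.002], "yaw": 0}, {"claw": 1, "linear": [0, 0, 0.0025], "yaw": 0}, {"claw": 1, "linear": [0, 0, 0.003], "yaw": 0}, {"claw": 1, "linear": [0, 0, 0.003], "yaw": 0}, {"claw": 1, "linear": [0, 0, 0.003], "yaw": 0}, {"claw": 1, "linear": [0, 0, 0.003], "yaw": 0}, {"claw": 1, "linear": [0, 0, 0.003], "yaw": 0}]'

```text
t: 6.2
position: [0.567, 0.0675, 0.12]
ee_rot: [3.118, 0.376, -0.0]
ft_force: [-3.9, -0.5, 16.8]
gripper_width: -0.0001
```

Request:
jog_arm --increments '[{"claw": 1, "linear": [0, 0, 0.0003], "yaw": 0}, {"claw": 1, "linear": [0, 0, 0.0006], "yaw": 0}, {"claw": 1, "linear": [0, 0, 0.0009], "yaw": 0}, {"claw": 1, "linear": [0, 0, 0.0012], "yaw": 0}, {"claw": 1, "linear": [0, 0, 0.0015], "yaw": 0}, {"claw": 1, "linear": [0, 0, 0.0015], "yaw": 0}, {"claw": 1, "linear": [0, 0, 0.0015], "yaw": 0}, {"claw": 1, "linear": [0, 0, 0.0015], "yaw": 0}, {"claw": 1, "linear": [0, 0, 0.0015], "yaw": 0}, {"claw": 1, "linear": [0, 0, 0.0015], "yaw": 0}]'

```text
t: 7.2
position: [0.567, 0.0675, 0.12]
ee_rot: [3.118, 0.377, 0.0]
ft_force: [-6.6, -0.1, 25.8]
gripper_width: -0.0001
```

Request:
jog_arm --increments '[{"claw": 1, "linear": [0, 0, 0.001], "yaw": 0}, {"claw": 1, "linear": [0, 0, 0.001], "yaw": 0}, {"claw": 1, "linear": [0, 0, -0.01], "yaw": 0}, {"claw": 1, "linear": [0, 0, -0.04], "yaw": 0}, {"claw": 1, "linear": [0, 0, -0.08], "yaw": -0.1}, {"claw": 1, "linear": [-0.001, 0.04, -0.083], "yaw": -0.23}, {"claw": 1, "linear": [-0.002, 0.08, -0.083], "yaw": -0.37}, {"claw": 1, "linear": [-0.003, 0.125, -0.083], "yaw": -0.51}, {"claw": 1, "linear": [-0.003, 0.165, -0.083], "yaw": -0.65}, {"claw": 1, "linear": [-0.003, 0.189, -0.083], "yaw": -0.79}]'

```text
t: 8.2
position: [0.6095, -0.1198, 0.1988]
ee_rot: [2.731, 1.552, -0.001]
ft_force: [-0.2, 0.9, -0.5]
gripper_width: -0.0
```

Run:
```python
from h import *
a=env.camera('top')[...,::-1][118:218,195:325]; b=env.camera('side')[...,::-1][135:235,160:285]
cv2.imwrite('pics/post.png',np.hstack([cv2.resize(x,None,fx=3,fy=3,interpolation=cv2.INTER_CUBIC) for x in(a,b)]))
s=env.get_state();print(s['position'],s['ee_rot'],s['ft_force'],s['qpos'])
```

```text
[ 0.60986842 -0.12048269  0.19868249] [ 2.73580441e+00  1.54255307e+00 -6.45657395e-04] [-0.62059954  0.69816007  0.31978386] [-3.74158668e-01  5.76392638e-01  1.48714299e+00 -9.90394600e-04
  1.07763681e+00  1.70294342e-01]
```

View pics/post.png

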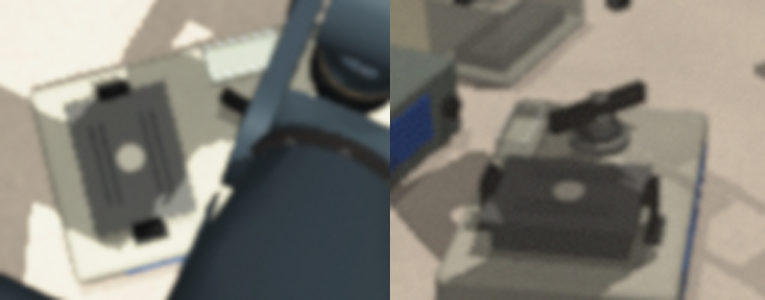

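The cover now sits lower, with both hook tops standing above its edges at (112,90) and (150,230) in the top crop. The bar is unmoved and the tray is in place.

Run:
```python
from h import *
print(tri(((128.5)/3-.5+195,157.5/3-.5+118),(178.5/3-.5+160,190.5/3-.5+135)))
h=np.array([.0436,-.0333]);r,d=.0436,.0225
for a in np.arange(0,1.15,.05):
    print(round(a,2),(h+[-r*np.cos(a)-d*np.sin(a),-r*np.sin(a)+d*np.cos(a)]).round(4))
```

```text
(array([0.56806577, 0.0682116 , 0.1077295 ]), array([0.00911478, 0.02381193]), array([-0.02864582, -0.00433053]))
0.0 [ 0.     -0.0108]
0.05 [-0.0011 -0.013 ]
0.1 [-0.002  -0.0153]
0.15 [-0.0029 -0.0176]
0.2 [-0.0036 -0.0199]
0.25 [-0.0042 -0.0223]
0.3 [-0.0047 -0.0247]
0.35 [-0.0051 -0.0271]
0.4 [-0.0053 -0.0296]
0.45 [-0.0054 -0.032 ]
0.5 [-0.0054 -0.0345]
0.55 [-0.0053 -0.0369]
0.6 [-0.0051 -0.0393]
0.65 [-0.0047 -0.0418]
0.7 [-0.0042 -0.0442]
0.75 [-0.0036 -0.0466]
0.8 [-0.0029 -0.0489]
0.85 [-0.0021 -0.0512]
0.9 [-0.0011 -0.0535]
0.95 [-0.0001 -0.0557]
1.0 [ 0.0011 -0.0578]
1.05 [ 0.0024 -0.0599]
1.1 [ 0.0038 -0.062 ]
```

Request:
jog_arm --increments '[{"claw": 1, "linear": [0, 0, 0.02], "yaw": 0}, {"claw": 1, "linear": [0, 0, 0.04], "yaw": 0}, {"claw": 1, "linear": [0, 0, 0.055], "yaw": 0}, {"claw": 1, "linear": [0, 0, 0.07], "yaw": 0}, {"claw": 1, "linear": [0, 0, 0.08], "yaw": 0}, {"claw": 1, "linear": [0, 0, 0.085], "yaw": 0}, {"claw": 1, "linear": [0, 0, 0.085], "yaw": 0}, {"claw": 1, "linear": [0, 0, 0.085], "yaw": 0}, {"claw": 1, "linear": [0, 0, 0.085], "yaw": 0}, {"claw": 1, "linear": [0, 0, 0.085], "yaw": 0}]'

```text
t: 9.3
position: [0.6096, -0.1168, 0.1156]
ee_rot: [2.733, 1.546, 0.001]
ft_force: [-0.3, 0.1, 0.3]
gripper_width: -0.0003
```

Cover height measures 0.108 against 0.106 expected, so it is home. Now I'll push the knob arm.

Request:
jog_arm --increments '[{"claw": 1, "linear": [0, -0.006, 0], "yaw": 0}, {"claw": 1, "linear": [0, -0.011, 0], "yaw": 0}, {"claw": 1, "linear": [-0.001, -0.013, 0], "yaw": 0.05}, {"claw": 1, "linear": [-0.002, -0.015, 0], "yaw": 0.1}, {"claw": 1, "linear": [-0.003, -0.018, 0], "yaw": 0.15}, {"claw": 1, "linear": [-0.004, -0.02, 0], "yaw": 0.2}, {"claw": 1, "linear": [-0.004, -0.022, 0], "yaw": 0.25}, {"claw": 1, "linear": [-0.005, -0.025, 0], "yaw": 0.3}, {"claw": 1, "linear": [-0.005, -0.027, 0], "yaw": 0.35}, {"claw": 1, "linear": [-0.005, -0.027, 0], "yaw": 0.35}]'

```text
t: 10.3
position: [0.5846, -0.1078, 0.1154]
ee_rot: [2.959, 1.047, 0.004]
ft_force: [2.5, -2.7, -1.5]
gripper_width: -0.0001
```

Run:
```python
from h import *
b=env.camera('side')[...,::-1][135:235,160:285]
cv2.imwrite('pics/k1.png',cv2.resize(b,None,fx=4,fy=4,interpolation=cv2.INTER_CUBIC))
s=env.get_state();print(s['position'],s['ee_rot'],s['ft_force'],s['wrist_torque'])
```

```text
[ 0.58459333 -0.10782164  0.115331  ] [2.95878238 1.04786584 0.00391624] [ 2.07486019 -3.25476271 -0.990412  ] [-0.47952706 -0.42230825  0.01029191]
```

View pics/k1.png

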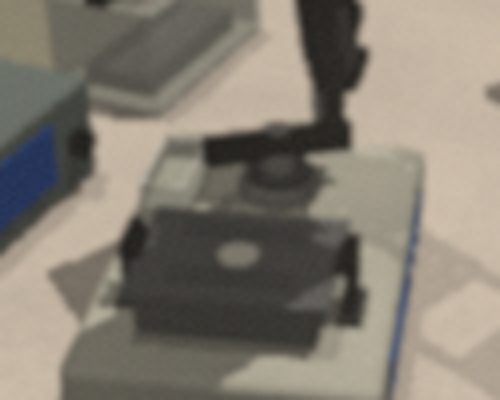

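The bar has turned, with end A now at (210,150) and the finger on end B at (330,125). The force is about 4 N, so it is entering the stiff zone. I'll carry on in small steps.

Request:
jog_arm --increments '[{"claw": 1, "linear": [-0.0005, -0.001, 0], "yaw": 0.025}, {"claw": 1, "linear": [-0.001, -0.002, 0], "yaw": 0.05}, {"claw": 1, "linear": [-0.0014, -0.0032, 0], "yaw": 0.075}, {"claw": 1, "linear": [-0.0018, -0.0042, 0], "yaw": 0.1}, {"claw": 1, "linear": [-0.0022, -0.0053, 0], "yaw": 0.125}, {"claw": 1, "linear": [-0.0025, -0.0064, 0], "yaw": 0.15}, {"claw": 1, "linear": [-0.0029, -0.0075, 0], "yaw": 0.175}, {"claw": 1, "linear": [-0.0032, -0.0086, 0], "yaw": 0.2}, {"claw": 1, "linear": [-0.0035, -0.0097, 0], "yaw": 0.225}, {"claw": 1, "linear": [-0.0038, -0.0109, 0], "yaw": 0.25}]'

```text
t: 11.35
position: [0.5759, -0.1035, 0.1152]
ee_rot: [3.064, 0.668, 0.007]
ft_force: [4.3, -6.4, -2.8]
gripper_width: 0.0003
```

Request:
jog_arm --increments '[{"claw": 1, "linear": [-0.0005, -0.001, 0], "yaw": 0.025}, {"claw": 1, "linear": [-0.001, -0.002, 0], "yaw": 0.05}, {"claw": 1, "linear": [-0.0014, -0.0032, 0], "yaw": 0.075}, {"claw": 1, "linear": [-0.0018, -0.0042, 0], "yaw": 0.1}, {"claw": 1, "linear": [-0.0022, -0.0053, 0], "yaw": 0.125}, {"claw": 1, "linear": [-0.0025, -0.0064, 0], "yaw": 0.15}, {"claw": 1, "linear": [-0.0029, -0.0075, 0], "yaw": 0.175}, {"claw": 1, "linear": [-0.0032, -0.0086, 0], "yaw": 0.2}, {"claw": 1, "linear": [-0.0032, -0.0086, 0], "yaw": 0.2}, {"claw": 1, "linear": [-0.0032, -0.0086, 0], "yaw": 0.2}]'

```text
t: 12.35
position: [0.567, -0.0943, 0.1148]
ee_rot: [-3.121, -0.36, 0.0]
ft_force: [0.3, 0.3, -0.2]
gripper_width: 0.0003
```

Run:
```python
from h import *
b=env.camera('side')[...,::-1][135:235,160:285]
cv2.imwrite('pics/k2.png',cv2.resize(b,None,fx=4,fy=4,interpolation=cv2.INTER_CUBIC))
s=env.get_state();print(s['position'],s['ee_rot'],s['ft_force'],s['wrist_torque'])
```

```text
[ 0.56715181 -0.09440303  0.11483247] [-3.12079664e+00 -3.60291434e-01  5.63698994e-05] [ 1.31375502  0.68451479 -0.24429352] [-0.00910111 -0.10467233 -0.00422048]
```

View pics/k2.png

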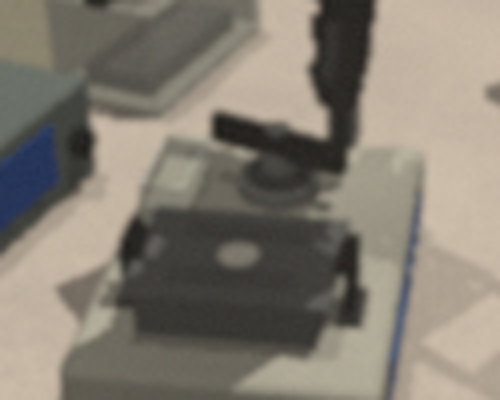

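The force fell to zero and the bar sprang ahead of the finger: end A is at (215,125) and end B at (340,160). That is one click, so I'll back off and lift.

Request:
jog_arm --increments '[{"claw": 1, "linear": [0, 0.006, 0], "yaw": 0}, {"claw": 1, "linear": [0, 0.013, 0], "yaw": 0}, {"claw": 1, "linear": [0, 0.02, -0.01], "yaw": 0}, {"claw": 1, "linear": [0, 0.03, -0.04], "yaw": 0}, {"claw": 1, "linear": [0, 0.045, -0.07], "yaw": 0}, {"claw": 1, "linear": [0, 0.07, -0.1], "yaw": 0}, {"claw": 1, "linear": [0, 0.1, -0.12], "yaw": 0}, {"claw": 1, "linear": [0, 0.13, -0.13], "yaw": 0}, {"claw": 1, "linear": [0, 0.16, -0.13], "yaw": 0}, {"claw": 1, "linear": [0, 0.19, -0.13], "yaw": 0}]'

```text
t: 13.4
position: [0.6107, -0.2816, 0.2467]
ee_rot: [3.119, 0.359, 0.003]
ft_force: [0.2, 0.7, 0.1]
gripper_width: -0.0001
```

Request:
jog_arm --increments '[{"claw": 1, "linear": [0, 0.03, 0], "yaw": 0}, {"claw": 1, "linear": [-0.02, 0.06, 0], "yaw": 0}, {"claw": 1, "linear": [-0.04, 0.09, 0], "yaw": 0}, {"claw": 1, "linear": [-0.06, 0.12, 0], "yaw": 0}, {"claw": 1, "linear": [-0.08, 0.14, 0], "yaw": 0}, {"claw": 1, "linear": [-0.09, 0.15, 0], "yaw": 0}, {"claw": 1, "linear": [-0.09, 0.15, 0], "yaw": 0}, {"claw": 1, "linear": [-0.09, 0.15, 0], "yaw": 0}, {"claw": 1, "linear": [-0.09, 0.15, 0], "yaw": 0}, {"claw": 1, "linear": [-0.09, 0.15, 0], "yaw": 0}]'

```text
t: 14.4
position: [0.5579, -0.4444, 0.245]
ee_rot: [-3.12, -0.363, -0.0]
ft_force: [0.0, -0.8, -0.4]
gripper_width: 0.0
```

Run:
```python
from h import *
a=env.camera('top')[...,::-1][118:218,195:325]; b=env.camera('side')[...,::-1][135:235,160:285]
cv2.imwrite('pics/end.png',np.hstack([cv2.resize(x,None,fx=3,fy=3,interpolation=cv2.INTER_CUBIC) for x in(a,b)]))
s=env.get_state();print(s['t'],s['position'],s['ft_force'])
```

```text
14.5 [ 0.55770512 -0.44483302  0.24494553] [0.83124978 0.7380475  0.66767582]
```

View pics/end.png

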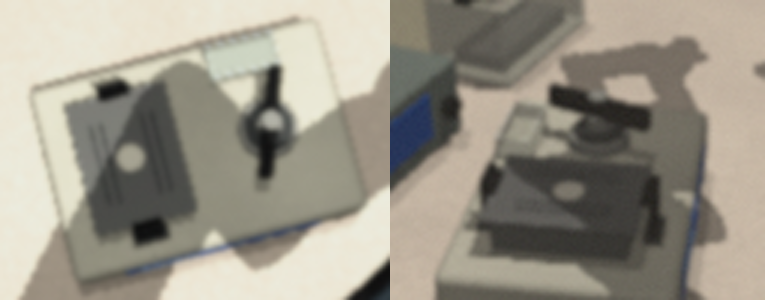

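The bar has turned about 63° (1.1 rad), which fits the first locked seat. The tray is unmoved and the cover is down between its upright hooks, so I'm handing in.

```bash
python3 -c "
from plant import env
print(env.sign_off())"
```

```text
the job is handed in; nothing more can be done
None
```

The cover is pressed home and the knob has been turned to one click. I handed the job in at about 14.5 s; no verdict is reported.

- **Cover:** I pressed the middle of the top with closed fingers until it stopped hard. The wrist force read about 26 N there, and I commanded 1 mm more before lifting off. The fingertips stopped at 0.106 m, which is the home height. Measured from two camera views afterwards, the top was at 0.108 m, 2 mm higher but within camera accuracy. Both hooks stand above the cover's edges, but I checked the clicks only from that height and the pictures, not from the hook angles.
- **Knob:** I pushed the arm of the bar that is away from the tray. The force rose to about 8 N, then fell to zero as the bar sprang ahead. In the last picture the bar had turned about 1.1 rad from its start, which fits the first locked seat. The starting angle was not known exactly, so the final angle is an estimate.
- **Surroundings:** The tray is where it was in the last picture. The arm did not come near the cup or jar, but I did not measure them again. The arm ended clear of everything.

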